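# Set the recessed pressure knob of a heat press against its stop and lock it

## Robot

A 6-joint arm with a two-finger parallel gripper is mounted at the origin on the work surface. World frame = base frame: x ahead of the robot, y to its left, z up, the work surface at z = 0. Lengths are in m, angles in rad, forces in N, time in s.
With the tool pointing down it reaches from about 0.375 to 0.975 m from the base axis. Payload 3.8 kg.
Tool frame: the origin (TCP) lies between the finger pads; the fingertips stand 17 mm ahead of it and the grasp point (between the pads) lies 2 mm behind it; y points along the fingers, z is the direction in which the jaws open and shut, and the axes are right-handed (so a half turn about y gives the same grasp; the last joint's range is limited). The gripper opens to 85 mm and grips with 20 to 120 N. Pads are 22 mm wide; open, the fingers measure 114 mm over their backs; the gripper's body (76 mm by 85 mm) begins 54 mm behind the grasp point. The pads swing forward as they close: fully open they stand 13 mm farther back than shut.
Start: joints at [-1.26, 0.264, 1.604, -0, 1.274, -0.037], TCP at [0.23, -0.635, 0.248] pointing down, gripper open.
Joint ranges: [-2.63, 2.63], [-0.94, 2.18], [0.31, 2.57], [-1.31, 4.45], [0, 2.66], [-2.55, 2.55]. Speed limits (rad/s): [2.57, 2.57, 3.14, 3.14, 3.14, 3.14].

## Interface

Orientations are given as a rotation vector (axis times angle).
In Python, from workcell import bot, eyes, nets gives the robot as it stands. The module is installed in compiled form; this text tells all that it offers.
- The arm moves only by the tool jog_arm, never from a script. Its arguments are lists of equal length, an entry for each row: "turn": the turn, a rotation vector about the tool's x, y, z in rad, a list of three; "slide": the shift along the tool's x, y, z in mm, a list of three; "grip": the opening in per cent of the stroke, from 0 (shut) to 100 (fully open). A call has 1 to 5 rows; each row shifts and turns the commanded pose from where the row before left it, along the tool's axes as they then stand; what a row does not reach is not made up. A row lasts 1/10 s, in which the tool goes at most 50 mm and 8.59 degrees, less where a joint would pass 70% of its speed; a pose out of reach is approached as far as the arm can. A call with a gripper value outside its range is refused whole. The fingers move at their own pace and stop on an object; "newtons" is the grip in N (left out, the last holds). Time passes only in rows, so rows that do not move let the fingers close. It gives the time, the measured TCP pose, the force and the opening at its end, in the units of the state.
- bot.read_state(): the state, without advancing time (a new reading comes with each control period).
- eyes.read_camera(name): name is "side" or "top"; returns a dict with "img" (420x560x3 uint8, red, green, blue), "depth" (420x560 float32, m along the optical axis (not along the pixel's ray), 0 where there is no reading), "intrinsics" (3x3 intrinsics, pixels), "position" and "rotation" of the camera in the world. Camera axes: x right, y down, z forward; pixel columns grow to the right and rows downward; lengths in m; the calibration is good to about 2 mm. A picture is of the moment at which its call begins.
- bot.finish_job(): hands the job in, once; it reports no verdict.
Trained networks look in a picture, given as the dict that the camera call returned (one of the last four; its "shot" number tells which), for a name from the list of things; names that differ only in an ending like _2 or _b are one class to them, and where a whole thing is asked for, a point or a joint stands for the part that bears it (a point fixed in the world has none). Each returns a list of dicts, best first, with "conf" (0 to 1); they miss things now and then, are a little off and sometimes report something else, mostly with a low value. They report only what shows in the picture. A call takes as long as a camera call.
- nets.search_frame(thing, picture): "xyz" ([x, y, z] in m, in the coordinates of the camera as it stood for that picture, good to about 4 mm: the middle of the surface that is visible of it).
The state is a dict: "time": time; "q": joint angles; "joint_vel": joint speeds; "joint_torque": joint torques, N m; "tool_pos": TCP position; "tcp_rot": TCP orientation; "wrist_force": force on the tool from outside, world axes, zero at the start; "torque": the same for the moment, N m; "width": opening from 0.0 (shut) to 1.0 (fully open).
Only numpy, scipy, OpenCV 4.12 (cv2) and the standard library are available. Lean on these libraries where they do the work, as an engineer would, in place of code of your own. Each camera call takes 0.05 s, during which the arm holds its last target.

## Task

On the yellow heat press, reach through the round guard opening and turn the sunken red pressure knob clockwise until you feel it bear firmly on its hidden end stop, without forcing the stop out of its setting. Leave the knob there, then swing the black-tipped locking lever beside it fully over, away from the robot. Do not lean on the guard, and leave the other things where they are.

Things in the scene. Friction and masses are not known exactly. Their poses are not given: they have to be found in the camera images.
- press: Yellow heat press, fixed to the bench; place and yaw vary. Origin on the bench top (z = 0) straight below the knob's axis. x points to the rear of the press (away from the robot), y towards its black platens (the opened upper one starts 150 mm from the knob's axis and rises to 0.33 m), z up.
- guard: Fixed dark steel guard plate, 125 x 125 x 6 mm, round the knob, with a round opening of 80 mm diameter; origin on the knob's axis at the plate's underside; its top is 131 mm above the bench. Below it the well is 90 mm wide, its floor 85 mm above the bench. The plate is not to be loaded with more than 15 N.
- knob_grip (a point): Point on the upright axis of the sunken knob, 110.5 mm above the bench. Red grip bar 44 mm long (this frame's x), 14 mm thick (y), 30 mm high: from 91.5 to 121.5 mm above the bench, so its top lies 10 mm below the guard's top. A white mark on its top points to +x. Under it a black disc, 48 mm diameter, 6 mm thick.
- knob_axis (a point): Foot of the same knob on its axis, 85.5 mm above the bench. It turns about z, clockwise seen from above, with 0.06 Nm drag, and stays where left. At 0.4 to 1.5 rad from its start (unknown, unseen) it meets a springy stop: torque then grows 6 Nm per rad. Bearing firmly: at least 0.21 Nm turning torque, drag included. At 0.7 Nm the stop slips from its setting and the job is spoilt.
- lock (a joint): Locking lever on the housing's top, 150 mm from the knob's axis to -y of the press. 0 = leaning 0.5 rad to the robot's side (-x of the press); 1.0 rad = fully over, leaning 0.5 rad to the rear (+x). Its level axis runs along the press's y, 147 mm above the bench, at the knob axis's x. Drag 0.06 Nm; it stays where left.
- lock_tip (a point): Centre of the lever's black ball tip (26 mm diameter), 80 mm from the lever's axis on a 10 mm rod; about 217 mm above the bench at the start. A 70 x 50 x 25 mm grey block on the housing's top (125 mm above the bench) carries it.
- washer: Bystander: thick steel spacer ring 36 mm across and 14 mm high, lying on the press housing's top beyond the knob. Origin at the centre of its underside.
- charger: Bystander: white plastic power block, 100 x 45 x 28 mm. Origin at the centre of its underside.
- driver: Bystander: screwdriver with orange handle, 200 mm. Origin at the centre of its underside.
- jar: Bystander: clear jar with blue cap, 60 mm across, 80 mm high. Origin at the centre of its underside.

How it is judged:
On the way, in this order (a step that is already met when the one before it is completed fails the run):
1. the knob bears firmly on its hidden stop (at least 5 N at 30 mm radius, 0.15 Nm) (contact force between knob_c2 and bumper_c0 above 5 N), for 0.2 s.
2. then the locking lever is swung fully over (past 0.9 rad) (value of joint lock above 0.9 rad), for 0.2 s.
At the end, for the whole second after the job is handed in: The knob is left resting against its hidden stop (within about 3 mm at 30 mm radius, 0.1 rad), the stop is within 2.5 mm of its setting, and the locking lever is over past 0.9 rad (distance between knob_c2 and bumper_c0 below 0.0108 m and distance of stop_ring_c1 from where it was at the start of the episode below 0.0025 m and value of joint lock above 0.9 rad); the robot touches nothing.
It fails at once if the stop is forced more than 2.5 mm out of its setting (distance of stop_ring_c1 from where it was at the start of the episode above 0.0025 m).
It fails at once if the robot loads the guard plate with more than 15 N (contact force between any of the fingers, the arm and guard above 15 N).
It fails at once if a bystander is moved more than 30 mm (distance of any of washer_c0, pack_a_c0, pack_b_c0, charger_c0, driver_c0, spanner_c0, jar_c0 from where it was at the start of the episode above 0.03 m).
It also fails if it takes over 70 s, if anything falls off the work surface, if the arm or the gripper's body presses on something with over 40 N, if the wrist force passes 120 N, or if a joint passes its speed limit or range.

## Working session

There is one attempt and no reset: what is moved stays moved. The work goes in short steps, Python scripts to look and compute and a tool call to move; the robot and the scene stay as the last step left them, time stands still between calls to the robot, and variables do not carry over. Pictures are saved under pics/ and viewed, and the job is handed in when it is done.

Besides the shell and the picture viewer there is one more tool, called by a JSON object that holds its "name" and its "arguments", one argument or row to a line. jog_arm: Moves the arm, as the interface text tells. Its arguments: {"type":"object","properties":{"turn":{"type":"array"},"slide":{"type":"array"},"grip":{"type":"array"},"newtons":{"type":"number"}},"required":["turn","slide","grip"]}

```bash
mkdir -p pics; cat > h.py <<'E'
from workcell import bot, eyes, nets
import numpy as np, cv2
from scipy.spatial.transform import Rotation as R
def cam(n,save=None):
    p=eyes.read_camera(n)
    if save: cv2.imwrite('pics/'+save,p['img'][:,:,::-1])
    return p
def world(p,xyz):
    return np.array(p['rotation'])@np.array(xyz)+np.array(p['position'])
def cloud(p):
    d=p['depth'];K=p['intrinsics'];v,u=np.indices(d.shape)
    c=np.stack([(u-K[0][2])/K[0][0]*d,(v-K[1][2])/K[1][1]*d,d],-1)
    return c@np.array(p['rotation']).T+np.array(p['position'])
E
python3 - <<'E'
from h import *
print(bot.read_state())
for n in ('top','side'):
    p=cam(n,n+'0.png'); print(n,p['position'],p['rotation'])
    np.savez(n+'0.npz',**{k:np.array(v) for k,v in p.items()})
    for t in ['press','guard','knob_grip','lock','lock_tip','washer','charger','driver','jar']:
        r=nets.search_frame(t,p)
        print(t,[(round(x['conf'],2),world(p,x['xyz']).round(4)) for x in r[:2]])
E
```

```text
{'time': 0.0, 'q': array([-1.25992272e+00,  2.64774916e-01,  1.60537947e+00, -8.01931000e-07,
        1.27370630e+00, -3.68991046e-02]), 'joint_vel': array([ 7.05985188e-04, -1.26100686e-04,  1.65023529e-03,  8.64950176e-05,
       -1.72371054e-04, -1.11335903e-03]), 'joint_torque': array([-2.53053616e-05, -5.15110123e+01, -3.67311823e+01, -2.15626574e-04,
        1.29416987e-02,  4.92000339e-06]), 'tool_pos': array([ 0.22982815, -0.63392616,  0.24694437]), 'tcp_rot': array([-0.35735099,  2.03482185, -2.03018556]), 'wrist_force': array([-0.1096416 , -0.3027121 , -0.24189809]), 'torque': array([-0.02172288,  0.00253332, -0.02814127]), 'width': 0.9996868477617734}
top [ 0.2123334  -0.20836925  1.27093206] [-2.03291602  2.20495292 -0.22329779]
press [(0.58, array([ 0.248 , -0.1727,  1.3066])), (0.55, array([0.6994, 0.2787, 1.758 ]))]
guard [(0.69, array([ 0.2474, -0.1733,  1.306 ]))]
knob_grip [(0.6, array([ 0.2633, -0.1574,  1.3219]))]
lock [(0.61, array([-0.1071, -0.5278,  0.9515]))]
lock_tip []
washer [(0.58, array([-0.1072, -0.5279,  0.9514]))]
charger [(0.59, array([ 0.2785, -0.1422,  1.3371]))]
driver [(0.71, array([-0.1304, -0.5511,  0.9282]))]
jar [(0.77, array([-0.5926, -1.0133,  0.466 ]))]
side [0.2207358  0.34026696 0.82472579] [-0.58025095  2.77187758 -1.02830915]
press [(0.76, array([0.0975, 0.2171, 0.7015]))]
guard [(0.75, array([-0.1697, -0.0502,  0.4343])), (0.19, array([-0.6912, -0.5717, -0.0872]))]
knob_grip [(0.61, array([-0.1497, -0.0301,  0.4543]))]
lock [(0.83, array([-0.6909, -0.5714, -0.0869]))]
lock_tip [(0.83, array([-0.6956, -0.5761, -0.0916])), (0.35, array([-0.6266, -0.507 , -0.0226]))]
washer [(0.55, array([-0.4468, -0.3272,  0.1572]))]
charger [(0.59, array([-0.6142, -0.4946, -0.0102])), (0.56, array([-0.6848, -0.5653, -0.0808]))]
driver [(0.96, array([-1.0802, -0.9607, -0.4762]))]
jar [(0.62, array([-0.6202, -0.5007, -0.0162]))]
```

Rotation is a rotation vector; fixing this.

```bash
sed -i "s/np.array(p\['rotation'\])/R.from_rotvec(p['rotation']).as_matrix()/" h.py
python3 - <<'E'
from h import *
print(R.from_rotvec(bot.read_state()['tcp_rot']).as_matrix().round(3))
for n in ('top','side'):
    p=cam(n)
    print(n,p['intrinsics'])
    for t in ['press','guard','knob_grip','lock','lock_tip','washer','charger','driver','jar']:
        r=nets.search_frame(t,p)
        print(t,[(round(x['conf'],2),world(p,x['xyz']).round(4)) for x in r[:2]])
E
```

```text
[[-0.94  -0.     0.341]
 [-0.341 -0.    -0.94 ]
 [ 0.    -1.     0.   ]]
top [[462.86530133   0.         277.19067503]
 [  0.         462.86530133 212.26294028]
 [  0.           0.           1.        ]]
press [(0.98, array([0.513 , 0.1836, 0.1795]))]
guard [(0.57, array([ 0.5446, -0.0046,  0.1288]))]
knob_grip [(0.84, array([ 0.5399, -0.0047,  0.0877]))]
lock [(0.7, array([0.5131, 0.1824, 0.1842])), (0.64, array([ 0.5401, -0.157 ,  0.23  ]))]
lock_tip []
washer [(0.6, array([ 0.6408, -0.0693,  0.1392]))]
charger [(0.83, array([ 0.2583, -0.2621,  0.0335]))]
driver []
jar [(0.67, array([ 0.4203, -0.4999,  0.0767]))]
side [[469.08422003   0.         281.83903519]
 [  0.         469.08422003 209.70776928]
 [  0.           0.           1.        ]]
press [(0.62, array([0.5178, 0.0968, 0.13  ]))]
guard [(0.63, array([0.545 , 0.0115, 0.13  ]))]
knob_grip [(0.71, array([0.5534, 0.0097, 0.1078]))]
lock [(0.66, array([ 0.5447, -0.1433,  0.2212]))]
lock_tip [(0.62, array([ 0.5461, -0.1417,  0.2213]))]
washer [(0.68, array([0.5536, 0.0068, 0.1092])), (0.5, array([ 0.6424, -0.0685,  0.1403]))]
charger [(0.82, array([ 0.2553, -0.2495,  0.0291]))]
driver [(0.95, array([ 0.3021, -0.412 ,  0.019 ]))]
jar [(0.93, array([ 0.422 , -0.4901,  0.056 ]))]
```

View pics/top0.png

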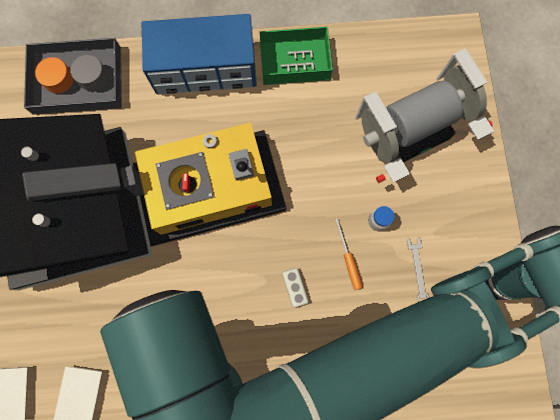

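View pics/side0.png

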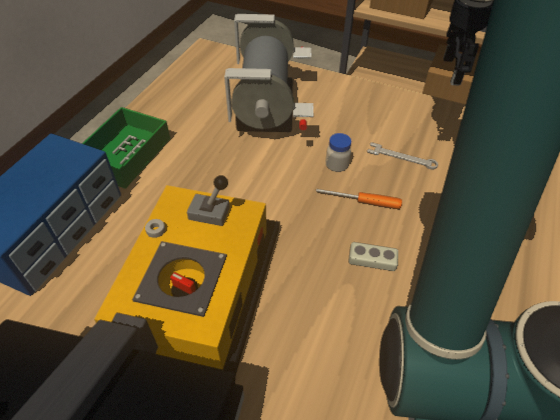

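The top view shows the press at about (200,180), the guard at (187,181), the red knob at (188,182), the lever tip at (241,166) and the washer at (210,142). The side view shows the guard at (180,280), the knob at (183,282) and the lever ball at (221,182). Next I'll measure these precisely.

```bash
python3 - <<'E'
from h import *
for n,c in (('top',(130,115,150,130)),('side',(100,160,190,200))):
    p=cam(n); im=p['img'].astype(int); W=cloud(p)
    np.save(n+'W.npy',W)
    x,y,w,h=c
    cv2.imwrite(f'pics/{n}z.png',cv2.resize(p['img'][y:y+h,x:x+w,::-1],None,fx=4 if n=='side' else 5,fy=4 if n=='side' else 5,interpolation=cv2.INTER_CUBIC)[:600,:800])
    hsv=cv2.cvtColor(p['img'],cv2.COLOR_RGB2HSV)
    near=np.hypot(W[...,0]-.543,W[...,1]-0.003)<.14
    g=near&(abs(W[...,2]-.131)<.006)&(hsv[...,1]<90)&(hsv[...,2]<140)
    g=g.astype(np.uint8); nl,lab,st,ce=cv2.connectedComponentsWithStats(g); k=1+np.argmax(st[1:,4])
    P=W[lab==k]; r=cv2.minAreaRect((P[:,:2]*1000).astype(np.float32)); print(n,'guard',len(P),r,np.median(P[:,2]))
    red=near&((hsv[...,0]<6)|(hsv[...,0]>174))&(hsv[...,1]>150)&(hsv[...,2]>70)
    P=W[red]; print('red',len(P),P[:,2].min(),P[:,2].max())
    T=P[P[:,2]>.116]
    print(len(T),T.mean(0), cv2.minAreaRect((T[:,:2]*1000).astype(np.float32)))
    wh=near&(hsv[...,1]<70)&(hsv[...,2]>150)&(abs(W[...,2]-.121)<.005)
    print('white',W[wh].mean(0) if wh.any() else None,wh.sum())
    ye=(hsv[...,0]>18)&(hsv[...,0]<32)&(hsv[...,1]>150)&(abs(W[...,2]-.125)<.006)&(np.hypot(W[...,0]-.543,W[...,1]-0.003)<.3)
    P=W[ye];print('yellow',cv2.minAreaRect((P[:,:2]*1000).astype(np.float32)),np.median(P[:,2]))
    t=(W[...,2]>.19)&(np.hypot(W[...,0]-.543,W[...,1]+.15)<.05)
    P=W[t];print('tip',len(P),P.mean(0),P.min(0),P.max(0))
E
```

```text
top guard 1475 ((546.06884765625, -0.31804656982421875), (126.06402587890625, 124.14530181884766), 10.45999813079834) 0.13085658492309493
red 109 0.08692136269843775 0.12682713510926003
68 [ 0.54079105 -0.00067978  0.12144674] ((545.2926635742188, -1.1150445938110352), (13.72221565246582, 45.133968353271484), 88.57373809814453)
white [ 0.5559715  -0.00057377  0.12171758] 7
yellow ((559.0593872070312, -45.37742614746094), (212.23614501953125, 310.7950439453125), 10.374049186706543) 0.12494441911955789
tip 95 [ 0.53935971 -0.1538293   0.22843848] [ 0.52873037 -0.16571377  0.21868101] [ 0.55345909 -0.14207076  0.23499341]
side guard 2911 ((547.435546875, 2.0180892944335938), (124.53633117675781, 125.12985229492188), 10.388011932373047) 0.1312207691221976
red 203 0.09625535353050885 0.12429278212481143
137 [0.54479257 0.00392179 0.12074361] ((547.4912109375, 2.1575393676757812), (14.14217472076416, 40.797916412353516), 85.72805786132812)
white [0.55743016 0.00092981 0.12320886] 7
yellow ((562.724609375, -43.61235046386719), (211.57965087890625, 317.63885498046875), 10.473777770996094) 0.12525459251433624
tip 207 [ 0.5439125  -0.14745022  0.2218512 ] [ 0.53099    -0.16158728  0.19033157] [ 0.56116908 -0.13874128  0.23471094]
```

View pics/topz.png

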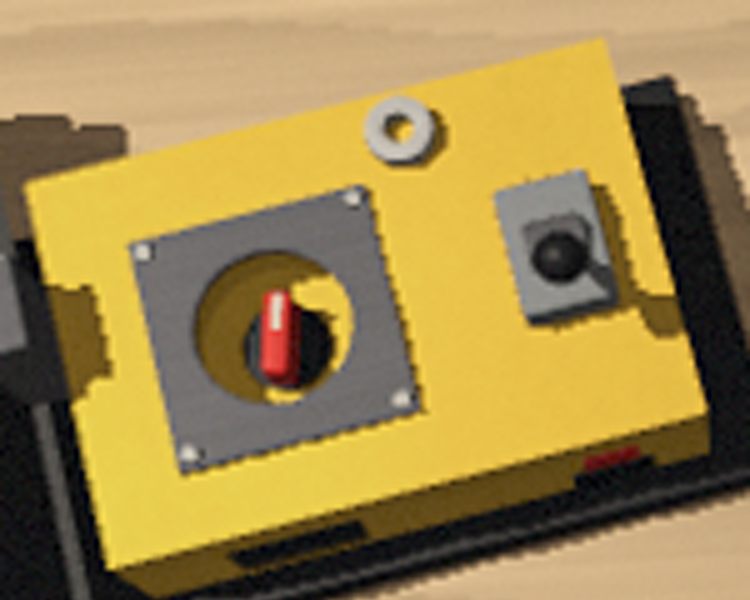

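View pics/sidez.png

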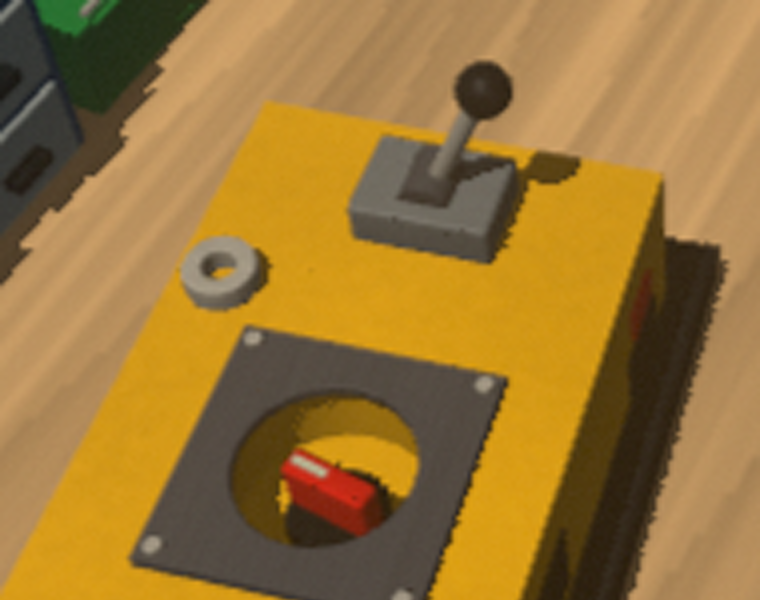

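The press yaw is about +10.4° and the knob axis is at about (0.5467, 0.001). The grip bar lies at about -2.5°, with its white mark facing away from the robot. I'll raise the tool, travel above the knob, then turn to the jaw yaw of +87.5°, which leaves joint 6 room for the clockwise turn.

{"name": "jog_arm", "arguments": {
  "turn": [
    [0,0,0],
    [0,0,0],
    [0,0,0],
    [0,0,0],
    [0,0,0]
  ],
  "slide": [
    [0,-45,0],
    [0,-45,0],
    [-34,0,-32.5],
    [-34,0,-32.5],
    [-34,0,-32.5]
  ],
  "grip": [40,40,40,40,40],
  "newtons": 30
}}

```text
time: 2.6
tool_pos: [0.2931, -0.5072, 0.3389]
tcp_rot: [-0.355, 2.032, -2.034]
wrist_force: [1.4, -0.9, 0.1]
width: 0.398
```

{"name": "jog_arm", "arguments": {
  "turn": [
    [0,0,0],
    [0,0,0],
    [0,0,0],
    [0,0,0],
    [0,0,0]
  ],
  "slide": [
    [-34,0,-32.5],
    [-34,0,-32.5],
    [-34,0,-32.5],
    [-34,0,-32.5],
    [-34,0,-32.5]
  ],
  "grip": [40,40,40,40,40]
}}

```text
time: 3.1
tool_pos: [0.3976, -0.2957, 0.3386]
tcp_rot: [-0.356, 2.032, -2.033]
wrist_force: [1.0, -0.4, 0.1]
width: 0.4
```

{"name": "jog_arm", "arguments": {
  "turn": [
    [0,0,0],
    [0,0,0],
    [0,0,0],
    [0,0,0],
    [0,0,0]
  ],
  "slide": [
    [-34,0,-32.5],
    [-34,0,-32.5],
    [-34,0,-32.5],
    [-34,0,-32.5],
    [-34,0,-32.5]
  ],
  "grip": [40,40,40,40,40]
}}

```text
time: 3.6
tool_pos: [0.5021, -0.0849, 0.3387]
tcp_rot: [-0.356, 2.031, -2.033]
wrist_force: [1.4, -1.2, -0.6]
width: 0.402
```

{"name": "jog_arm", "arguments": {
  "turn": [
    [0,-0.148,0],
    [0,-0.148,0],
    [0,-0.148,0],
    [0,-0.148,0],
    [0,-0.148,0]
  ],
  "slide": [
    [-34,0,-32.5],
    [-34,0,-32.5],
    [0,0,0],
    [0,0,0],
    [0,0,0]
  ],
  "grip": [40,40,40,40,40]
}}

```text
time: 4.1
tool_pos: [0.537, 0.001, 0.3382]
tcp_rot: [-0.946, 1.55, -1.55]
wrist_force: [-0.2, 0.9, -0.6]
width: 0.397
```

{"name": "jog_arm", "arguments": {
  "turn": [
    [0,-0.148,0],
    [0,-0.148,0],
    [0,-0.148,0],
    [0,-0.148,0],
    [0,-0.148,0]
  ],
  "slide": [
    [0,0,0],
    [0,0,0],
    [0,0,0],
    [0,0,0],
    [0,0,0]
  ],
  "grip": [40,40,40,40,40]
}}

```text
time: 4.6
tool_pos: [0.5369, 0.0002, 0.3384]
tcp_rot: [-1.322, 1.013, -1.013]
wrist_force: [-0.4, -0.2, 0.4]
width: 0.403
```

{"name": "jog_arm", "arguments": {
  "turn": [
    [0,-0.148,0],
    [0,-0.148,0],
    [0,-0.148,0],
    [0,-0.148,0],
    [0,-0.148,0]
  ],
  "slide": [
    [0,0,0],
    [0,0,0],
    [0,0,0],
    [0,0,0],
    [0,0,0]
  ],
  "grip": [40,40,40,40,40]
}}

```text
time: 5.1
tool_pos: [0.5369, 0.0001, 0.3384]
tcp_rot: [-1.525, 0.445, -0.445]
wrist_force: [0.3, -0.8, -0.2]
width: 0.401
```

{"name": "jog_arm", "arguments": {
  "turn": [
    [0,-0.148,0],
    [0,-0.148,0],
    [0,-0.148,0],
    [0,-0.08,0],
    [0,0,0]
  ],
  "slide": [
    [0,0,0],
    [0,0,0],
    [0,0,0],
    [0,0,0],
    [0,0,0]
  ],
  "grip": [40,40,40,40,40]
}}

```text
time: 5.6
tool_pos: [0.5369, 0.0002, 0.3384]
tcp_rot: [-1.57, 0.039, -0.039]
wrist_force: [-0.1, 1.0, 0.3]
width: 0.4
```

```bash
cat >> h.py <<'E'
def rem(pos,yaw):
    "remaining move to world pos, tool z at yaw (deg), y down; slide in tool axes mm, turn rad"
    s=bot.read_state(); M=R.from_rotvec(s['tcp_rot']); a=np.radians(yaw)
    z=np.array([np.cos(a),np.sin(a),0]); y=np.array([0,0,-1.]); T=R.from_matrix(np.stack([np.cross(y,z),y,z],1))
    print('t',round(s['time'],2),'pos',s['tool_pos'].round(4),'zaxis yaw',np.degrees(np.arctan2(*M.as_matrix()[[1,0],2])).round(2),'w',round(s['width'],3),'F',s['wrist_force'].round(1),'T',s['torque'].round(3),'q',s['q'].round(2))
    print('slide',(M.inv().apply(np.array(pos)-s['tool_pos'])*1000).round(1),'turn',(M.inv()*T).as_rotvec().round(3))
E
python3 -c "
from h import *
rem([.5467,.001,.114],87.5)
for n in ('top','side'): cam(n,n+'1.png')"
```

```text
t 5.6 pos [5.369e-01 2.000e-04 3.384e-01] zaxis yaw 87.15 w 0.4 F [-0.1  1.   0.3] T [0.046 0.024 0.008] q [-0.05 -0.04  1.78  0.    1.41 -1.57]
slide [  9.7 224.4   1.3] turn [-0.    -0.006  0.   ]
```

{"name": "jog_arm", "arguments": {
  "turn": [
    [0,0,0],
    [0,0,0],
    [0,0,0],
    [0,0,0],
    [0,0,0]
  ],
  "slide": [
    [9.7,30,1.3],
    [0,45,0],
    [0,45,0],
    [0,44,0],
    [0,0,0]
  ],
  "grip": [40,40,40,40,40]
}}

```text
time: 6.2
tool_pos: [0.541, 0.0012, 0.1671]
tcp_rot: [-1.57, 0.051, -0.029]
wrist_force: [-2.2, -0.3, -1.0]
width: 0.402
```

```bash
python3 -c "
from h import *
rem([.5467,.001,.114],87.5)
for n in ('top','side'): 
    p=cam(n)
    x,y,w,h=(100,100,200,150) if n=='top' else (100,140,200,200)
    cv2.imwrite(f'pics/{n}2.png',cv2.resize(p['img'][y:y+h,x:x+w,::-1],None,fx=3,fy=3,interpolation=cv2.INTER_CUBIC))"
```

```text
t 6.2 pos [0.541  0.0012 0.1671] zaxis yaw 87.07 w 0.402 F [-2.2 -0.3 -1. ] T [-0.042  0.059  0.032] q [-0.04  0.09  1.97 -0.    1.1  -1.56]
slide [ 6.4 53.   0.1] turn [ 0.    -0.008 -0.014]
```

View pics/side2.png

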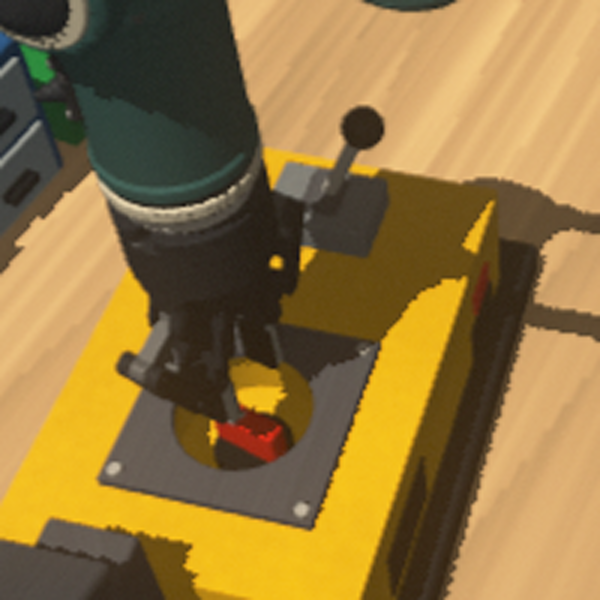

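View pics/top2.png

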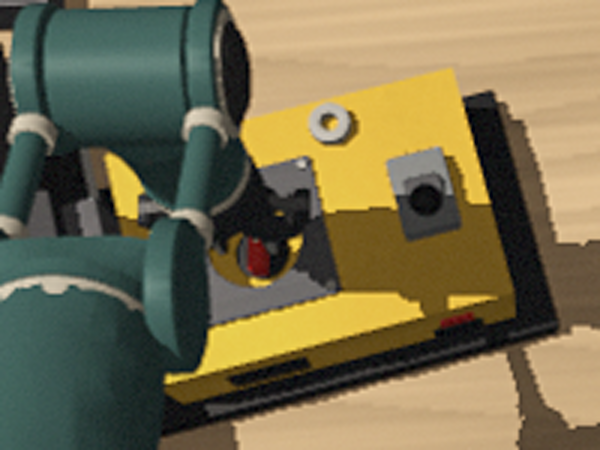

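The side view shows the fingers at (235,415) and (275,360), above the opening, with the red bar at (255,437). The lever is standing clear. I'll correct the 6 mm shortfall in x first.

{"name": "jog_arm", "arguments": {
  "turn": [
    [0,-0.008,-0.014],
    [0,0,0],
    [0,0,0]
  ],
  "slide": [
    [6,0,0],
    [0,0,0],
    [0,0,0]
  ],
  "grip": [40,40,40]
}}

```text
time: 6.6
tool_pos: [0.5545, 0.0006, 0.177]
tcp_rot: [-1.571, 0.018, -0.048]
wrist_force: [-1.0, -0.0, 0.1]
width: 0.4
```

```bash
python3 -c "
from h import *
rem([.5467,.001,.114],87.5)"
```

```text
t 6.6 pos [0.5545 0.0006 0.177 ] zaxis yaw 87.6 w 0.4 F [-1.  -0.   0.1] T [ 0.027  0.035 -0.02 ] q [-0.04  0.08  1.95 -0.    1.09 -1.57]
slide [-8.9 62.8  0.1] turn [0.    0.002 0.019]
```

{"name": "jog_arm", "arguments": {
  "turn": [
    [0,0,0],
    [0,0,0],
    [0,0,0]
  ],
  "slide": [
    [0,0,0],
    [0,0,0],
    [0,0,0]
  ],
  "grip": [40,40,40]
}}

```text
time: 6.9
tool_pos: [0.5527, 0.0007, 0.1745]
tcp_rot: [-1.571, 0.022, -0.044]
wrist_force: [-0.8, -0.1, 0.2]
width: 0.399
```

```bash
python3 -c "
from h import *
rem([.5467,.001,.114],87.5)"
```

```text
t 6.9 pos [0.5527 0.0007 0.1745] zaxis yaw 87.6 w 0.399 F [-0.8 -0.1  0.2] T [-0.044  0.009  0.021] q [-0.04  0.08  1.96 -0.    1.09 -1.57]
slide [-6.8 60.4  0.1] turn [0.    0.002 0.014]
```

The arm lags after fast moves but then settles on the commanded pose. I'll undo that correction and descend slowly.

{"name": "jog_arm", "arguments": {
  "turn": [
    [0,0,0.014],
    [0,0,0],
    [0,0,0],
    [0,0,0],
    [0,0,0]
  ],
  "slide": [
    [-6,0,0],
    [0,10,0],
    [0,10,0],
    [0,0,0],
    [0,0,0]
  ],
  "grip": [40,40,40,40,40]
}}

```text
time: 7.4
tool_pos: [0.546, 0.001, 0.1531]
tcp_rot: [-1.57, 0.034, -0.031]
wrist_force: [0.3, -0.2, -0.5]
width: 0.398
```

{"name": "jog_arm", "arguments": {
  "turn": [
    [0,0,0],
    [0,0,0],
    [0,0,0],
    [0,0,0],
    [0,0,0]
  ],
  "slide": [
    [0,0,0],
    [0,0,0],
    [0,0,0],
    [0,0,0],
    [0,0,0]
  ],
  "grip": [40,40,40,40,40]
}}

```text
time: 7.9
tool_pos: [0.5468, 0.0009, 0.1544]
tcp_rot: [-1.571, 0.033, -0.033]
wrist_force: [0.3, 0.3, -0.5]
width: 0.401
```

```bash
python3 -c "
from h import *
rem([.5467,.001,.114],87.5)
for n in ('top','side'): 
    p=cam(n)
    x,y,w,h=(150,130,80,80) if n=='top' else (130,230,100,100)
    cv2.imwrite(f'pics/{n}3.png',cv2.resize(p['img'][y:y+h,x:x+w,::-1],None,fx=6,fy=6,interpolation=cv2.INTER_CUBIC))"
```

```text
t 7.9 pos [0.5468 0.0009 0.1544] zaxis yaw 87.61 w 0.401 F [ 0.3  0.3 -0.5] T [0.024 0.03  0.032] q [-0.04  0.1   1.98 -0.    1.06 -1.57]
slide [-0.1 40.4  0.1] turn [0.    0.002 0.   ]
```

View pics/side3.png

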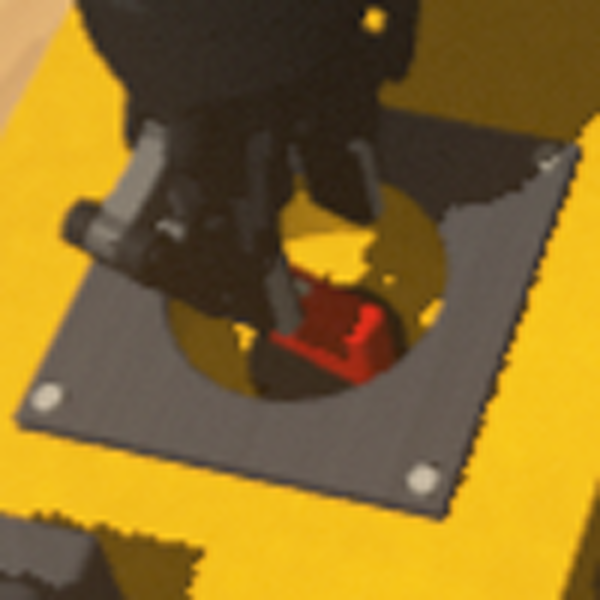

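View pics/top3.png

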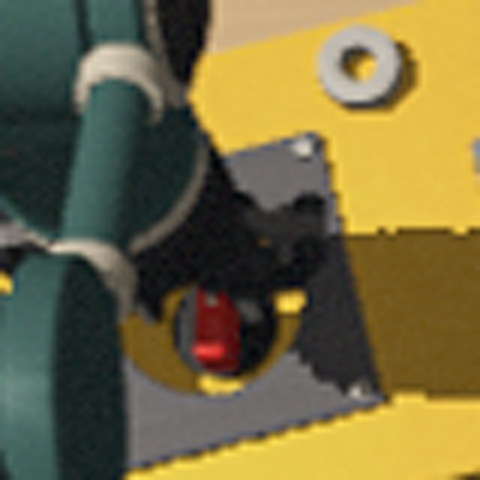

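The side view shows the finger pads straddling the red bar (bar at (330,320)) inside the guard circle. The outer knuckle at (90,220) sticks out, so I'll measure its height before going deeper.

```bash
python3 -c "
from h import *
s=bot.read_state();M=R.from_rotvec(s['tcp_rot'])
for n in ('top','side'):
    p=cam(n);W=cloud(p).reshape(-1,3);L=M.inv().apply(W-s['tool_pos'])*1000
    m=(abs(L[:,0])<60)&(abs(L[:,2])<80)&(p['depth'].ravel()>0)&(W[:,2]>.136)
    L=L[m]
    for a in range(-100,25,6):
        q=L[(L[:,1]>=a)&(L[:,1]<a+6)]
        if len(q)>3: print(n,a,len(q),'x',q[:,0].min().round(0),q[:,0].max().round(0),'z',np.percentile(q[:,2],[0,5,95,100]).round(0))
"
```

```text
top -100 18 x -14.0 6.0 z [-44. -43. -35. -33.]
top -94 34 x -15.0 2.0 z [-57. -51.  54.  61.]
top -88 112 x -22.0 10.0 z [-68. -66.  62.  62.]
top -82 33 x -18.0 9.0 z [-67. -67.  61.  64.]
top -76 21 x -20.0 9.0 z [-61. -52.  51.  55.]
top -70 14 x -20.0 -13.0 z [-63. -60.  11.  60.]
top -64 10 x -21.0 -14.0 z [-57. -56. -14. -12.]
top -58 13 x -20.0 -9.0 z [-58. -54. -23. -21.]
top -52 11 x -20.0 -10.0 z [-55. -54. -21. -17.]
top -46 18 x -15.0 2.0 z [-54. -50. -28. -27.]
top -40 28 x -15.0 3.0 z [-51. -47. -29. -26.]
top -34 13 x -16.0 2.0 z [-45. -43. -22. -20.]
top -16 7 x -15.0 -10.0 z [-32. -29.  21.  22.]
top -10 9 x -15.0 -6.0 z [-32. -31.  19.  21.]
top -4 8 x -14.0 -6.0 z [-32. -32.  18.  20.]
top 2 10 x -14.0 -2.0 z [-32. -32.  24.  27.]
top 14 9 x -49.0 60.0 z [-49. -41.  16.  16.]
side -100 55 x -11.0 9.0 z [22. 24. 40. 41.]
side -94 122 x -19.0 9.0 z [10. 13. 49. 63.]
side -88 254 x -20.0 13.0 z [-65. -61.  65.  66.]
side -82 127 x -19.0 11.0 z [-66. -56.  66.  67.]
side -76 104 x -18.0 1.0 z [-63. -57.  62.  64.]
side -70 99 x -17.0 12.0 z [-63. -58.  60.  62.]
side -64 79 x -17.0 10.0 z [-58. -55.  57.  59.]
side -58 128 x -17.0 12.0 z [-56. -49.  55.  58.]
side -52 92 x -17.0 14.0 z [-56. -51.  50.  54.]
side -46 67 x -13.0 13.0 z [-54. -47.  47.  50.]
side -40 135 x -13.0 11.0 z [-49. -44.  48.  51.]
side -34 76 x -14.0 9.0 z [-48. -39.  44.  48.]
side -28 33 x -12.0 8.0 z [-31. -26.  30.  31.]
side -22 47 x -11.0 10.0 z [-23. -23.  26.  30.]
side -16 47 x -12.0 11.0 z [-30. -22.  30.  32.]
side -10 49 x -11.0 12.0 z [-31. -23.  30.  31.]
side -4 52 x -11.0 11.0 z [-30. -26.  30.  31.]
side 2 41 x -11.0 12.0 z [-22. -19.  30.  30.]
side 8 33 x -11.0 11.0 z [-24. -22.  24.  29.]
side 14 8 x -7.0 41.0 z [-19. -18.  49.  63.]
```

Knuckles start 29 mm behind the TCP. With the TCP at z = 0.118 they stay about 14 mm above the guard, and the tips overlap the bar by about 20 mm.

{"name": "jog_arm", "arguments": {
  "turn": [
    [0,0,0],
    [0,0,0],
    [0,0,0],
    [0,0,0],
    [0,0,0]
  ],
  "slide": [
    [0,9,0],
    [0,9,0],
    [0,9,0],
    [0,9,0],
    [0,0,0]
  ],
  "grip": [40,40,40,40,40]
}}

```text
time: 8.6
tool_pos: [0.545, 0.001, 0.1159]
tcp_rot: [-1.57, 0.036, -0.03]
wrist_force: [0.0, 0.5, 0.2]
width: 0.397
```

{"name": "jog_arm", "arguments": {
  "turn": [
    [0,0,0],
    [0,0,0],
    [0,0,0],
    [0,0,0],
    [0,0,0]
  ],
  "slide": [
    [0,0,0],
    [0,0,0],
    [0,0,0],
    [0,0,0],
    [0,0,0]
  ],
  "grip": [34,30,26,22,18],
  "newtons": 25
}}

```text
time: 9.1
tool_pos: [0.547, 0.0013, 0.1187]
tcp_rot: [-1.57, 0.032, -0.034]
wrist_force: [-0.2, 0.7, 1.0]
width: 0.177
```

{"name": "jog_arm", "arguments": {
  "turn": [
    [0,0,0],
    [0,0,0],
    [0,0,0],
    [0,0,0],
    [0,0,0]
  ],
  "slide": [
    [0,0,0],
    [0,0,0],
    [0,0,0],
    [0,0,0],
    [0,0,0]
  ],
  "grip": [15,10,5,5,5]
}}

```text
time: 9.6
tool_pos: [0.547, 0.0014, 0.1187]
tcp_rot: [-1.57, 0.032, -0.033]
wrist_force: [-0.7, 5.7, 5.3]
width: 0.155
```

```bash
python3 -c "
from h import *
rem([.5467,.001,.118],87.5)"
```

```text
t 9.6 pos [0.547  0.0014 0.1187] zaxis yaw 87.6 w 0.155 F [-0.7  5.7  5.3] T [0.834 0.178 0.02 ] q [-0.04  0.14  2.01  0.    0.99 -1.57]
slide [-0.3  0.7 -0.4] turn [-0.001  0.002  0.001]
```

Gripped at 13 mm with a 5.7 N side force. I'll nudge about 1 mm to relieve it and start turning clockwise, which is +tool y.

{"name": "jog_arm", "arguments": {
  "turn": [
    [0,0,0],
    [0,0.05,0],
    [0,0.05,0],
    [0,0.05,0],
    [0,0,0]
  ],
  "slide": [
    [0,0,0.8],
    [0,0,0],
    [0,0,0],
    [0,0,0],
    [0,0,0]
  ],
  "grip": [5,5,5,5,5]
}}

```text
time: 10.1
tool_pos: [0.5471, 0.0017, 0.1188]
tcp_rot: [-1.566, 0.151, -0.152]
wrist_force: [-1.4, 2.1, 4.9]
width: 0.155
```

```bash
python3 -c "
from h import *
rem([.5467,.001,.118],87.5)"
```

```text
t 10.1 pos [0.5471 0.0017 0.1188] zaxis yaw 78.94 w 0.155 F [-1.4  2.1  4.9] T [ 0.492  0.142 -0.087] q [-0.04  0.14  2.01 -0.    0.99 -1.42]
slide [-0.2  0.8 -0.7] turn [ 0.    -0.149  0.001]
```

{"name": "jog_arm", "arguments": {
  "turn": [
    [0,0.05,0],
    [0,0.05,0],
    [0,0.05,0],
    [0,0,0]
  ],
  "slide": [
    [0,0,0],
    [0,0,0],
    [0,0,0],
    [0,0,0]
  ],
  "grip": [5,5,5,5]
}}

```text
time: 10.5
tool_pos: [0.5471, 0.0018, 0.1188]
tcp_rot: [-1.554, 0.268, -0.27]
wrist_force: [-0.2, 3.5, 5.7]
width: 0.159
```

```bash
python3 -c "
from h import *
rem([.5467,.001,.118],87.5)
p=cam('side');x,y,w,h=(130,230,100,100)
cv2.imwrite(f'pics/side4.png',cv2.resize(p['img'][y:y+h,x:x+w,::-1],None,fx=6,fy=6,interpolation=cv2.INTER_CUBIC))"
```

```text
t 10.5 pos [0.5471 0.0018 0.1188] zaxis yaw 70.35 w 0.159 F [-0.2  3.5  5.7] T [ 0.58   0.151 -0.083] q [-0.04  0.14  2.01  0.    0.99 -1.27]
slide [-0.1  0.8 -0.9] turn [-0.    -0.299  0.001]
```

View pics/side4.png

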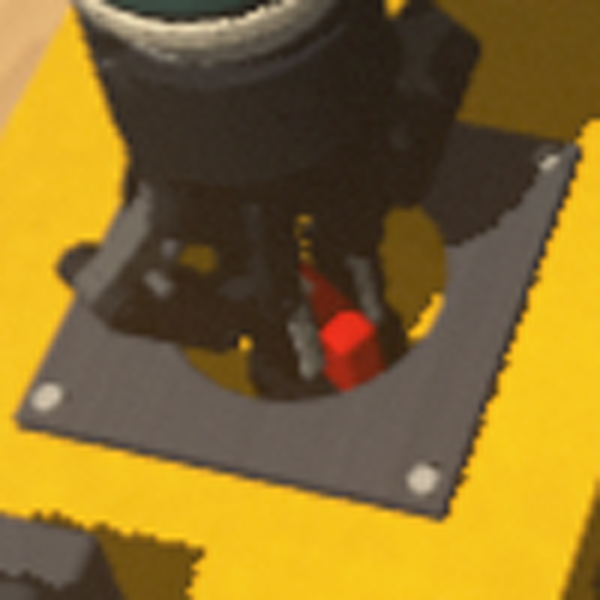

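The knob turns with the fingers: the red bar at (345,340) has rotated. Tz is about -0.085, which is drag only. I'll continue in small steps, checking torque at each one.

{"name": "jog_arm", "arguments": {
  "turn": [
    [0,0.03,0],
    [0,0.03,0],
    [0,0,0]
  ],
  "slide": [
    [0,0,0],
    [0,0,0],
    [0,0,0]
  ],
  "grip": [5,5,5]
}}

```text
time: 10.85
tool_pos: [0.5471, 0.0019, 0.1188]
tcp_rot: [-1.547, 0.315, -0.316]
wrist_force: [-0.9, 3.8, 4.8]
width: 0.158
```

```bash
cat > t.py <<'E'
from h import *
s=bot.read_state();print(round(s['time'],2),'Tz',s['torque'][2].round(3),'q6',s['q'][5].round(3),'j6t',s['joint_torque'][5].round(3),'F',s['wrist_force'].round(1),s['width'].round(3), s['tool_pos'].round(4))
E
python3 t.py
```

```text
Traceback (most recent call last):
  File "t.py", line 2, in <module>
    s=bot.read_state();print(round(s['time'],2),'Tz',s['torque'][2].round(3),'q6',s['q'][5].round(3),'j6t',s['joint_torque'][5].round(3),'F',s['wrist_force'].round(1),s['width'].round(3), s['tool_pos'].round(4))
                                                                                                                                                                       ^^^^^^^^^^^^^^^^
AttributeError: 'float' object has no attribute 'round'
```

{"name": "jog_arm", "arguments": {
  "turn": [
    [0,0.03,0],
    [0,0.03,0],
    [0,0,0]
  ],
  "slide": [
    [0,0,0],
    [0,0,0],
    [0,0,0]
  ],
  "grip": [5,5,5]
}}

```text
time: 11.15
tool_pos: [0.5472, 0.0019, 0.1188]
tcp_rot: [-1.54, 0.362, -0.363]
wrist_force: [-0.6, 4.0, 6.0]
width: 0.158
```

```bash
python3 t.py
```

```text
Traceback (most recent call last):
  File "t.py", line 2, in <module>
    s=bot.read_state();print(round(s['time'],2),'Tz',s['torque'][2].round(3),'q6',s['q'][5].round(3),'j6t',s['joint_torque'][5].round(3),'F',s['wrist_force'].round(1),s['width'].round(3), s['tool_pos'].round(4))
                                                                                                                                                                       ^^^^^^^^^^^^^^^^
AttributeError: 'float' object has no attribute 'round'
```

```bash
sed -i "s/s\['width'\].round(3)/round(s['width'],3)/" t.py; python3 t.py
```

```text
11.15 Tz -0.053 q6 -1.151 j6t 0.107 F [-0.6  4.   6. ] 0.158 [0.5472 0.0019 0.1188]
```

{"name": "jog_arm", "arguments": {
  "turn": [
    [0,0.03,0],
    [0,0.03,0],
    [0,0,0]
  ],
  "slide": [
    [0,0,0],
    [0,0,0],
    [0,0,0]
  ],
  "grip": [5,5,5]
}}

```text
time: 11.45
tool_pos: [0.5472, 0.002, 0.1187]
tcp_rot: [-1.531, 0.409, -0.41]
wrist_force: [-0.6, 3.5, 5.3]
width: 0.155
```

```bash
python3 t.py
```

```text
11.45 Tz -0.064 q6 -1.091 j6t 0.103 F [-0.6  3.5  5.3] 0.155 [0.5472 0.002  0.1187]
```

{"name": "jog_arm", "arguments": {
  "turn": [
    [0,0.03,0],
    [0,0.03,0],
    [0,0,0]
  ],
  "slide": [
    [0,0,0],
    [0,0,0],
    [0,0,0]
  ],
  "grip": [5,5,5]
}}

```text
time: 11.75
tool_pos: [0.5472, 0.0021, 0.1187]
tcp_rot: [-1.521, 0.455, -0.457]
wrist_force: [-0.9, 4.2, 4.9]
width: 0.159
```

```bash
python3 t.py
```

```text
11.75 Tz -0.091 q6 -1.031 j6t 0.115 F [-0.9  4.2  4.9] 0.159 [0.5472 0.0021 0.1187]
```

{"name": "jog_arm", "arguments": {
  "turn": [
    [0,0.03,0],
    [0,0.03,0],
    [0,0,0]
  ],
  "slide": [
    [0,0,0],
    [0,0,0],
    [0,0,0]
  ],
  "grip": [5,5,5]
}}

```text
time: 12.05
tool_pos: [0.5473, 0.0021, 0.1187]
tcp_rot: [-1.511, 0.502, -0.504]
wrist_force: [0.2, 4.2, 5.4]
width: 0.157
```

```bash
python3 t.py
```

```text
12.05 Tz 0.026 q6 -0.971 j6t 0.188 F [0.2 4.2 5.4] 0.157 [0.5473 0.0021 0.1187]
```

Joint 6 torque rose from 0.11 to 0.19, which may be first contact with the stop. I'll use smaller steps.

{"name": "jog_arm", "arguments": {
  "turn": [
    [0,0.02,0],
    [0,0,0],
    [0,0,0]
  ],
  "slide": [
    [0,0,0],
    [0,0,0],
    [0,0,0]
  ],
  "grip": [5,5,5]
}}

```text
time: 12.35
tool_pos: [0.5472, 0.0022, 0.1187]
tcp_rot: [-1.507, 0.517, -0.518]
wrist_force: [-0.9, 4.6, 4.6]
width: 0.154
```

```bash
python3 t.py
```

```text
12.35 Tz 0.071 q6 -0.952 j6t 0.1 F [-0.9  4.6  4.6] 0.154 [0.5472 0.0022 0.1187]
```

```bash
cat > a.py <<'E'
from h import *
L=[]
for i in range(8):
    eyes.read_camera('side'); s=bot.read_state(); L.append(np.r_[s['torque'],s['wrist_force'],s['joint_torque'][5],s['q'][5],s['width']])
L=np.array(L); print(s['time'],'T',L[:,:3].mean(0).round(3),'F',L[:,3:6].mean(0).round(2),'j6',L[:,6].round(3),'q6',L[-1,7].round(4),'w',L[:,8].mean().round(3),'Tz',L[:,2].round(3))
E
python3 a.py
```

```text
12.75 T [0.903 0.011 0.112] F [-0.35  4.76  5.07] j6 [0.097 0.097 0.098 0.098 0.098 0.098 0.098 0.098] q6 -0.9517 w 0.158 Tz [0.181 0.088 0.085 0.109 0.093 0.128 0.117 0.099]
```

{"name": "jog_arm", "arguments": {
  "turn": [
    [0,0.02,0],
    [0,0,0],
    [0,0,0]
  ],
  "slide": [
    [0,0,0],
    [0,0,0],
    [0,0,0]
  ],
  "grip": [5,5,5]
}}

```text
time: 13.05
tool_pos: [0.5473, 0.0021, 0.1187]
tcp_rot: [-1.503, 0.532, -0.534]
wrist_force: [1.0, 4.6, 5.1]
width: 0.158
```

```bash
python3 a.py
```

```text
13.45 T [ 0.926 -0.03   0.138] F [-0.35  4.85  5.25] j6 [0.141 0.14  0.141 0.141 0.141 0.141 0.141 0.141] q6 -0.932 w 0.158 Tz [0.13  0.133 0.196 0.156 0.099 0.142 0.141 0.107]
```

Joint 6 torque when settled agrees with Tz (0.14). It is rising with angle, so the knob is on the stop.

{"name": "jog_arm", "arguments": {
  "turn": [
    [0,0.03,0],
    [0,0,0],
    [0,0,0]
  ],
  "slide": [
    [0,0,0],
    [0,0,0],
    [0,0,0]
  ],
  "grip": [5,5,5]
}}

```text
time: 13.75
tool_pos: [0.5473, 0.0021, 0.1187]
tcp_rot: [-1.497, 0.555, -0.557]
wrist_force: [-0.1, 5.2, 5.0]
width: 0.16
```

```bash
python3 a.py
```

```text
14.15 T [ 0.941 -0.071  0.244] F [-0.36  4.75  5.28] j6 [0.24  0.239 0.239 0.24  0.24  0.24  0.24  0.24 ] q6 -0.9022 w 0.158 Tz [0.243 0.21  0.266 0.283 0.261 0.22  0.203 0.266]
```

{"name": "jog_arm", "arguments": {
  "turn": [
    [0,0.03,0],
    [0,0,0],
    [0,0,0]
  ],
  "slide": [
    [0,0,0],
    [0,0,0],
    [0,0,0]
  ],
  "grip": [5,5,5]
}}

```text
time: 14.45
tool_pos: [0.5473, 0.0021, 0.1188]
tcp_rot: [-1.491, 0.578, -0.58]
wrist_force: [-1.3, 5.4, 5.3]
width: 0.161
```

```bash
python3 a.py
```

```text
14.85 T [ 1.007 -0.101  0.341] F [-0.65  4.94  5.25] j6 [0.341 0.341 0.341 0.341 0.341 0.341 0.341 0.341] q6 -0.8725 w 0.158 Tz [0.32  0.34  0.338 0.307 0.33  0.328 0.397 0.371]
```

{"name": "jog_arm", "arguments": {
  "turn": [
    [0,0.02,0],
    [0,0,0],
    [0,0,0],
    [0,0,0],
    [0,0,0]
  ],
  "slide": [
    [0,0,0],
    [0,0,0],
    [0,0,0],
    [0,0,0],
    [0,0,0]
  ],
  "grip": [5,5,5,5,5]
}}

```text
time: 15.35
tool_pos: [0.5473, 0.0021, 0.1187]
tcp_rot: [-1.487, 0.594, -0.595]
wrist_force: [-0.8, 4.4, 4.7]
width: 0.156
```

```bash
python3 a.py; python3 -c "
from h import *
p=cam('side');x,y,w,h=(130,230,100,100)
cv2.imwrite(f'pics/side5.png',cv2.resize(p['img'][y:y+h,x:x+w,::-1],None,fx=6,fy=6,interpolation=cv2.INTER_CUBIC))"
```

```text
15.75 T [ 1.046 -0.111  0.434] F [-0.47  4.81  5.27] j6 [0.451 0.451 0.451 0.451 0.451 0.451 0.451 0.451] q6 -0.8527 w 0.157 Tz [0.447 0.423 0.462 0.443 0.389 0.448 0.428 0.434]
```

View pics/side5.png

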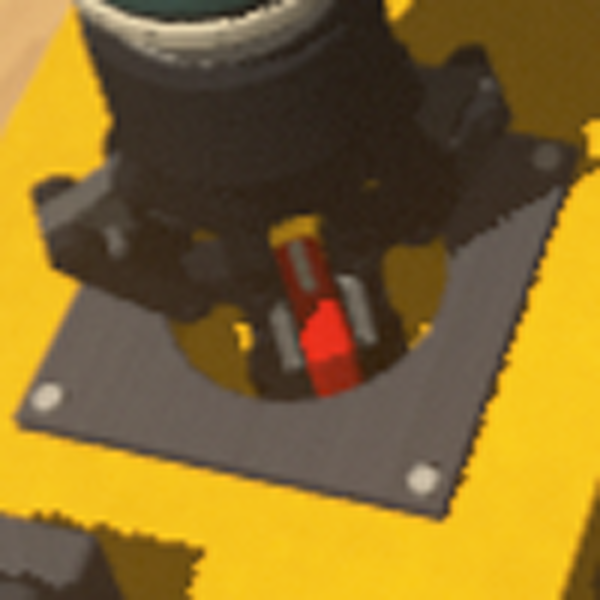

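Firm at 0.45 Nm, below the 0.7 limit. The fingers are clear of the guard and the bar at (320,320) is held square. I'll ease back slightly so it doesn't spring, then release and lift straight out.

{"name": "jog_arm", "arguments": {
  "turn": [
    [0,-0.02,0],
    [0,-0.02,0],
    [0,0,0],
    [0,0,0],
    [0,0,0]
  ],
  "slide": [
    [0,0,0],
    [0,0,0],
    [0,0,0],
    [0,0,0],
    [0,0,0]
  ],
  "grip": [5,5,5,20,30]
}}

```text
time: 16.3
tool_pos: [0.5463, 0.0011, 0.1176]
tcp_rot: [-1.498, 0.565, -0.564]
wrist_force: [1.3, -0.7, 0.2]
width: 0.3
```

{"name": "jog_arm", "arguments": {
  "turn": [
    [0,0,0],
    [0,0,0],
    [0,0,0],
    [0,0,0],
    [0,0,0]
  ],
  "slide": [
    [0,0,0],
    [0,0,0],
    [0,0,0],
    [0,0,0],
    [0,0,0]
  ],
  "grip": [36,36,36,36,36]
}}

```text
time: 16.8
tool_pos: [0.5467, 0.0017, 0.1181]
tcp_rot: [-1.496, 0.565, -0.565]
wrist_force: [0.5, 0.1, -0.5]
width: 0.356
```

```bash
python3 a.py
```

```text
17.2 T [-0.001 -0.007 -0.003] F [ 0.23  0.   -0.03] j6 [-0. -0. -0.  0.  0.  0.  0.  0.] q6 -0.8913 w 0.359 Tz [ 0.043 -0.049 -0.02   0.033 -0.034 -0.007 -0.009  0.016]
```

Released and free. Lifting out.

{"name": "jog_arm", "arguments": {
  "turn": [
    [0,0,0],
    [0,0,0],
    [0,0,0],
    [0,0,0],
    [0,0,0]
  ],
  "slide": [
    [0,-8,0],
    [0,-12,0],
    [0,-20,0],
    [0,-30,0],
    [0,-30,0]
  ],
  "grip": [36,36,36,36,36]
}}

```text
time: 17.7
tool_pos: [0.5466, 0.0017, 0.2201]
tcp_rot: [-1.496, 0.564, -0.565]
wrist_force: [0.8, -0.0, 0.1]
width: 0.361
```

{"name": "jog_arm", "arguments": {
  "turn": [
    [0,0,0],
    [0,-0.13,0],
    [0,-0.13,0],
    [0,-0.13,0],
    [0,-0.13,0]
  ],
  "slide": [
    [0,-30,0],
    [0,-30,0],
    [0,-20,0],
    [0,0,0],
    [0,0,0]
  ],
  "grip": [0,0,0,0,0]
}}

```text
time: 18.2
tool_pos: [0.5476, 0.0017, 0.3013]
tcp_rot: [-1.565, 0.151, -0.158]
wrist_force: [0.0, -0.2, -1.2]
width: -0.001
```

{"name": "jog_arm", "arguments": {
  "turn": [
    [0,-0.13,0],
    [0,-0.13,0],
    [0,-0.12,0],
    [0,0,0],
    [0,0,0]
  ],
  "slide": [
    [0,0,0],
    [0,0,0],
    [0,0,0],
    [0,0,0],
    [0,0,0]
  ],
  "grip": [0,0,0,0,0]
}}

```text
time: 18.7
tool_pos: [0.5468, 0.0017, 0.2992]
tcp_rot: [-1.567, -0.139, 0.137]
wrist_force: [-0.3, 0.2, -0.1]
width: -0.0
```

```bash
python3 -c "
from h import *
rem([.487,-.162,.300],100.4)
for n in ('top','side'): 
    p=cam(n)
    x,y,w,h=(130,115,130,110) if n=='top' else (100,160,190,150)
    cv2.imwrite(f'pics/{n}6.png',cv2.resize(p['img'][y:y+h,x:x+w,::-1],None,fx=4,fy=4,interpolation=cv2.INTER_CUBIC))"
```

```text
t 18.7 pos [0.5468 0.0017 0.2992] zaxis yaw 100.05 w -0.0 F [-0.3  0.2 -0.1] T [-0.014 -0.007  0.016] q [-0.04 -0.01  1.82 -0.    1.33 -1.79]
slide [ -87.5   -0.9 -150.8] turn [ 0.    -0.006  0.001]
```

View pics/side6.png

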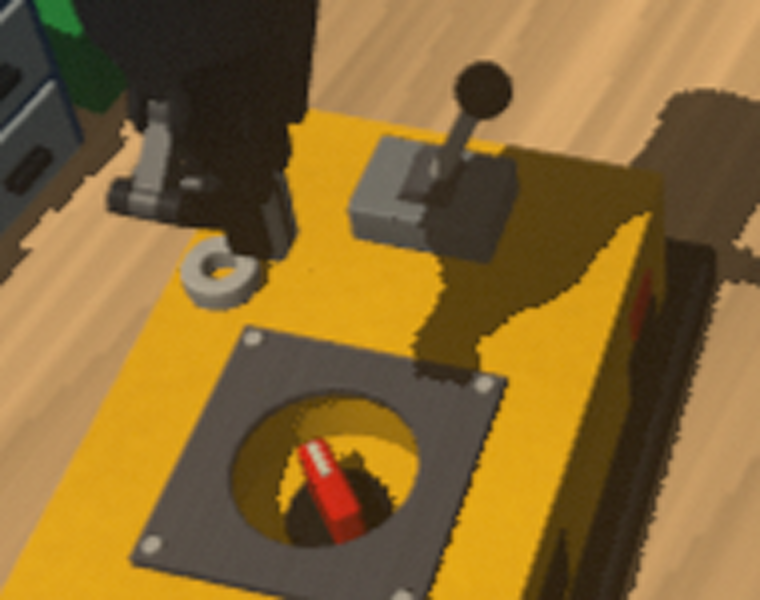

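The side view shows the knob turned, with its mark at (315,458). The washer is in place and the lever ball is untouched at (483,90). Moving to the robot side of the lever.

{"name": "jog_arm", "arguments": {
  "turn": [
    [0,0,0],
    [0,0,0],
    [0,0,0],
    [0,0,0],
    [0,0,0]
  ],
  "slide": [
    [-25,0,-25],
    [-25,0,-25],
    [-20,0,-35],
    [-17.5,0,-35],
    [0,0,-30]
  ],
  "grip": [0,0,0,0,0]
}}

```text
time: 19.3
tool_pos: [0.4855, -0.163, 0.2987]
tcp_rot: [-1.567, -0.138, 0.138]
wrist_force: [1.0, 0.2, 0.1]
width: -0.001
```

{"name": "jog_arm", "arguments": {
  "turn": [
    [0,0,0],
    [0,0,0],
    [0,0,0],
    [0,0,0],
    [0,0,0]
  ],
  "slide": [
    [0,20,0],
    [0,30,0],
    [0,25,0],
    [0,3,0],
    [0,0,0]
  ],
  "grip": [0,0,0,0,0]
}}

```text
time: 19.8
tool_pos: [0.4868, -0.1612, 0.2198]
tcp_rot: [-1.566, -0.138, 0.141]
wrist_force: [0.2, 0.6, 0.5]
width: 0.001
```

```bash
python3 -c "
from h import *
p=cam('top');p2=cam('side')
rem([.487,-.162,.222],100.4)
for n,p in (('top',p),('side',p2)): 
    W=cloud(p);t=(W[...,2]>.19)&(W[...,2]<.24)&(np.hypot(W[...,0]-.54,W[...,1]+.15)<.03)
    P=W[t];print(n,'tip',len(P),P.mean(0),P.min(0),P.max(0))
    x,y,w,h=(130,115,190,140) if n=='top' else (100,120,190,150)
    cv2.imwrite(f'pics/{n}7.png',cv2.resize(p['img'][y:y+h,x:x+w,::-1],None,fx=4,fy=4,interpolation=cv2.INTER_CUBIC))"
```

```text
t 19.9 pos [ 0.4882 -0.1617  0.2219] zaxis yaw 100.2 w -0.0 F [-0.6 -0.4  0. ] T [-0.     0.05  -0.049] q [-0.37 -0.02  1.97 -0.    1.19 -2.12]
slide [-1.2 -0.1 -0.1] turn [ 0.001 -0.004  0.002]<string>:7: RuntimeWarning: Mean of empty slice.
  ret = um.true_divide(
Traceback (most recent call last):
ValueError: zero-size array to reduction operation minimum which has no identity
```

```bash
python3 -c "
from h import *
p=cam('top');p2=cam('side')
for n,p in (('top',p),('side',p2)): 
    x,y,w,h=(130,115,190,140) if n=='top' else (100,120,190,150)
    cv2.imwrite(f'pics/{n}8.png',cv2.resize(p['img'][y:y+h,x:x+w,::-1],None,fx=4,fy=4,interpolation=cv2.INTER_CUBIC))"
```

```text
(no output)
```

View pics/side8.png

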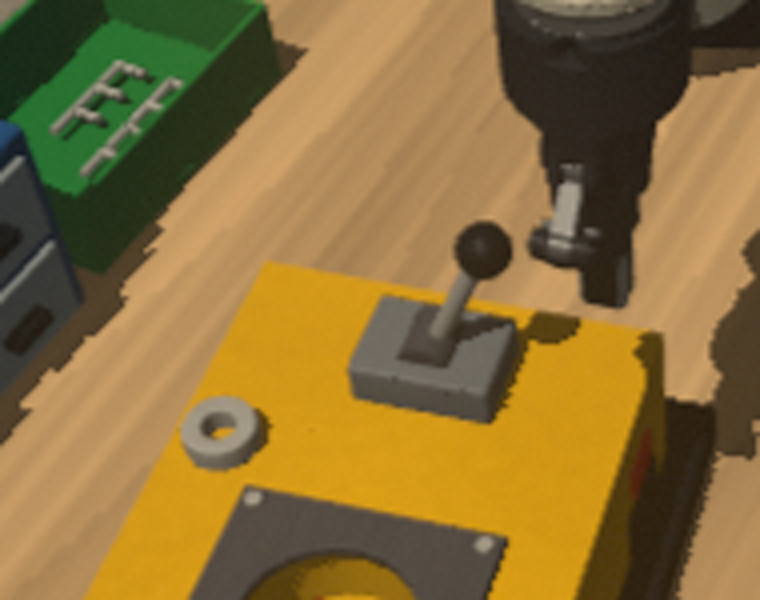

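The side view shows closed fingers at (605,285) level with the ball at (483,250), on the robot's side. Now I'll push towards the rear along the press x axis (tool +x).

{"name": "jog_arm", "arguments": {
  "turn": [
    [0,0,0],
    [0,0,0],
    [0,0,0],
    [0,0,0],
    [0,0,0]
  ],
  "slide": [
    [10,0,0],
    [10,0,0],
    [10,0,0],
    [10,0,0],
    [0,0,0]
  ],
  "grip": [0,0,0,0,0]
}}

```text
time: 20.5
tool_pos: [0.5281, -0.154, 0.2202]
tcp_rot: [-1.566, -0.141, 0.14]
wrist_force: [-0.5, 0.8, 0.0]
width: -0.001
```

```bash
python3 a.py; python3 -c "
from h import *
p=cam('side')
x,y,w,h=(100,120,190,150)
cv2.imwrite(f'pics/side9.png',cv2.resize(p['img'][y:y+h,x:x+w,::-1],None,fx=4,fy=4,interpolation=cv2.INTER_CUBIC))"
```

```text
20.9 T [ 0.005 -0.013 -0.018] F [-0.23 -0.27 -0.24] j6 [ 0.024  0.007  0.002  0.    -0.    -0.    -0.    -0.   ] q6 -2.0794 w -0.001 Tz [-0.043  0.046  0.008 -0.071  0.016 -0.051 -0.    -0.047]
```

View pics/side9.png

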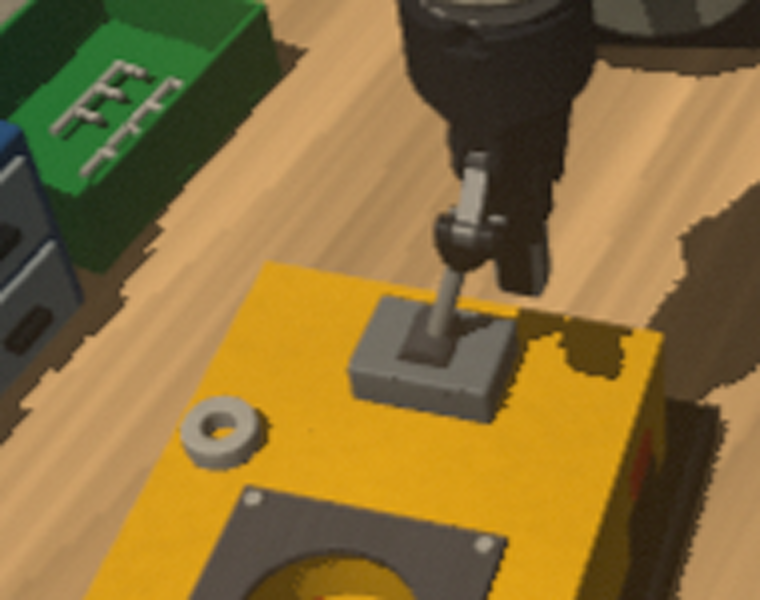

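The ball, now at (462,240), is being pushed. Continuing.

{"name": "jog_arm", "arguments": {
  "turn": [
    [0,0,0],
    [0,0,0],
    [0,0,0],
    [0,0,0],
    [0,0,0]
  ],
  "slide": [
    [10,0,0],
    [10,0,0],
    [10,0,0],
    [10,0,0],
    [10,0,0]
  ],
  "grip": [0,0,0,0,0]
}}

```text
time: 21.45
tool_pos: [0.5767, -0.1451, 0.2199]
tcp_rot: [-1.566, -0.14, 0.141]
wrist_force: [-1.4, -0.6, -1.1]
width: -0.004
```

{"name": "jog_arm", "arguments": {
  "turn": [
    [0,0,0],
    [0,0,0],
    [0,0,0],
    [0,0,0],
    [0,0,0]
  ],
  "slide": [
    [3,0,0],
    [3,0,0],
    [0,0,0],
    [0,0,0],
    [0,0,0]
  ],
  "grip": [0,0,0,0,0]
}}

```text
time: 21.95
tool_pos: [0.5817, -0.1444, 0.2205]
tcp_rot: [-1.566, -0.14, 0.139]
wrist_force: [0.7, -0.0, 0.6]
width: -0.001
```

```bash
python3 a.py; python3 -c "
from h import *
rem([.588,-.143,.222],100.4)
p=cam('side')
W=cloud(p);t=(W[...,2]>.2)&(W[...,2]<.235)&(np.hypot(W[...,0]-.612,W[...,1]+.139)<.03)
P=W[t];print('tip',len(P),P.mean(0) if len(P) else '')
x,y,w,h=(100,120,190,150)
cv2.imwrite(f'pics/side10.png',cv2.resize(p['img'][y:y+h,x:x+w,::-1],None,fx=4,fy=4,interpolation=cv2.INTER_CUBIC))"
```

```text
22.35 T [-0.001  0.007  0.005] F [ 0.12  0.14 -0.08] j6 [-0. -0. -0. -0. -0. -0. -0. -0.] q6 -2.0338 w 0.0 Tz [-0.01   0.063 -0.02   0.018  0.043 -0.025 -0.025 -0.006]
t 22.35 pos [ 0.5816 -0.1444  0.2203] zaxis yaw 100.2 w 0.0 F [1.  0.3 0.3] T [-0.025  0.021 -0.006] q [-0.28  0.14  1.8  -0.    1.2  -2.03]
slide [ 6.5 -1.7  0.3] turn [ 0.    -0.003  0.   ]
tip 97 [ 0.59781514 -0.13294322  0.21829932]
```

View pics/side10.png

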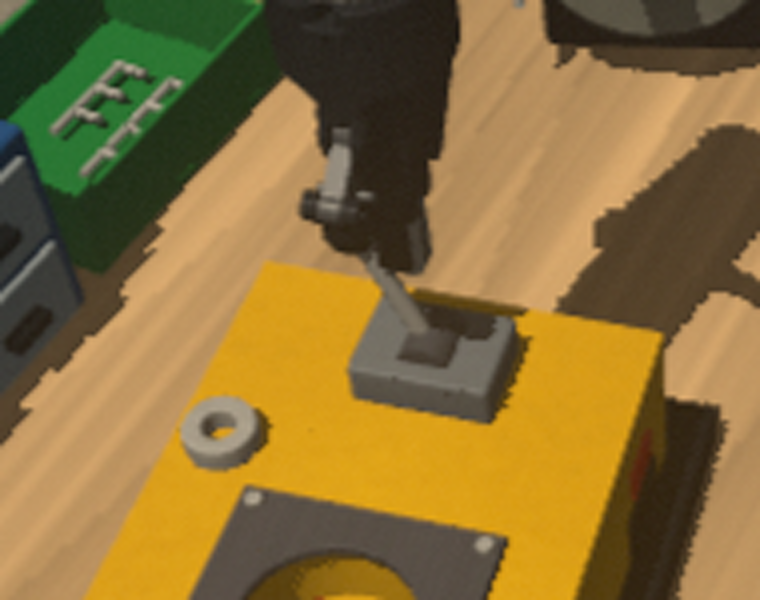

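The lever leans well rearwards, with its rod from (430,340) to (372,258). I'll push the last few millimetres until it meets its end.

{"name": "jog_arm", "arguments": {
  "turn": [
    [0,0,0],
    [0,0,0],
    [0,0,0],
    [0,0,0]
  ],
  "slide": [
    [3,0,0],
    [2,0,0],
    [0,0,0],
    [0,0,0]
  ],
  "grip": [0,0,0,0]
}}

```text
time: 22.8
tool_pos: [0.5867, -0.1434, 0.2201]
tcp_rot: [-1.566, -0.14, 0.14]
wrist_force: [-0.8, -0.6, 0.1]
width: -0.001
```

```bash
python3 a.py
```

```text
23.2 T [-0.007  0.038  0.023] F [-0.21 -0.03 -0.3 ] j6 [0.001 0.001 0.001 0.001 0.    0.    0.    0.   ] q6 -2.0301 w 0.001 Tz [0.011 0.016 0.041 0.004 0.035 0.011 0.003 0.063]
```

{"name": "jog_arm", "arguments": {
  "turn": [
    [0,0,0],
    [0,0,0],
    [0,0,0],
    [0,0,0]
  ],
  "slide": [
    [2,0,0],
    [0,0,0],
    [0,0,0],
    [0,0,0]
  ],
  "grip": [0,0,0,0]
}}

```text
time: 23.6
tool_pos: [0.5885, -0.1431, 0.2202]
tcp_rot: [-1.566, -0.14, 0.14]
wrist_force: [-1.0, 0.2, 0.7]
width: -0.003
```

```bash
python3 a.py
```

```text
24.0 T [-0.011  0.079 -0.015] F [-0.36 -0.07 -0.39] j6 [0.    0.    0.    0.    0.    0.    0.    0.001] q6 -2.0287 w -0.0 Tz [ 0.004 -0.015  0.002 -0.038  0.036 -0.05  -0.037 -0.022]
```

{"name": "jog_arm", "arguments": {
  "turn": [
    [0,0,0],
    [0,0,0],
    [0,0,0]
  ],
  "slide": [
    [2,0,0],
    [0,0,0],
    [0,0,0]
  ],
  "grip": [0,0,0]
}}

```text
time: 24.3
tool_pos: [0.59, -0.1429, 0.22]
tcp_rot: [-1.566, -0.139, 0.141]
wrist_force: [-4.2, -0.7, 0.8]
width: -0.001
```

```bash
python3 a.py
```

```text
24.7 T [-0.122  0.676 -0.01 ] F [-4.17 -0.82  0.63] j6 [-0.001 -0.001 -0.001 -0.001 -0.002 -0.002 -0.002 -0.002] q6 -2.0272 w -0.001 Tz [-0.015  0.003  0.004 -0.01  -0.028  0.008 -0.014 -0.025]
```

{"name": "jog_arm", "arguments": {
  "turn": [
    [0,0,0],
    [0,0,0],
    [0,0,0]
  ],
  "slide": [
    [2,0,0],
    [0,0,0],
    [0,0,0]
  ],
  "grip": [0,0,0]
}}

```text
time: 25.0
tool_pos: [0.5903, -0.1428, 0.22]
tcp_rot: [-1.566, -0.136, 0.144]
wrist_force: [-11.1, -1.9, 3.7]
width: -0.002
```

```bash
python3 a.py
```

```text
25.4 T [-0.287  1.609  0.013] F [-10.36  -1.66   3.39] j6 [-0.003 -0.003 -0.003 -0.003 -0.003 -0.003 -0.003 -0.003] q6 -2.0257 w -0.0 Tz [ 0.005 -0.035  0.011  0.016  0.04   0.028  0.071 -0.035]
```

The lever is on its end stop, with force up to 10 N. Now backing off and retracting.

{"name": "jog_arm", "arguments": {
  "turn": [
    [0,0,0],
    [0,0,0],
    [0,0,0],
    [0,0,0],
    [0,0,0]
  ],
  "slide": [
    [-5,0,0],
    [-20,0,0],
    [-30,0,0],
    [-30,0,0],
    [-20,-20,0]
  ],
  "grip": [0,0,0,0,0]
}}

```text
time: 25.9
tool_pos: [0.4869, -0.1604, 0.2378]
tcp_rot: [-1.564, -0.138, 0.142]
wrist_force: [-0.4, -0.6, 1.8]
width: -0.003
```

{"name": "jog_arm", "arguments": {
  "turn": [
    [0,0,0],
    [0,0,0],
    [0,0,0],
    [0,0,0],
    [0,0,0]
  ],
  "slide": [
    [0,-30,-20],
    [0,-30,-30],
    [0,-20,-30],
    [0,0,-30],
    [0,0,0]
  ],
  "grip": [0,0,0,0,0]
}}

```text
time: 26.4
tool_pos: [0.5107, -0.2728, 0.3221]
tcp_rot: [-1.571, -0.142, 0.134]
wrist_force: [0.1, -0.4, -0.9]
width: -0.002
```

```bash
python3 a.py; python3 - <<'E'
from h import *
p=cam('side');p2=cam('top')
for n,p in (('side',p),('top',p2)):
    W=cloud(p);hsv=cv2.cvtColor(p['img'],cv2.COLOR_RGB2HSV)
    t=(W[...,2]>.19)&(W[...,2]<.245)&(np.hypot(W[...,0]-.60,W[...,1]+.14)<.04)
    P=W[t];print(n,'tip',len(P),P.mean(0).round(4) if len(P) else '')
    near=np.hypot(W[...,0]-.547,W[...,1]-.001)<.05
    red=near&((hsv[...,0]<6)|(hsv[...,0]>174))&(hsv[...,1]>150)&(W[...,2]>.116)
    if red.sum()>20: print('knob',cv2.minAreaRect((W[red][:,:2]*1000).astype(np.float32)))
    for k in ['washer','charger','driver','jar']:
        r=nets.search_frame(k,p); print(k,[(round(x['conf'],2),world(p,x['xyz']).round(3)) for x in r[:1]])
    x,y,w,h=(130,115,190,140) if n=='top' else (100,140,190,150)
    cv2.imwrite(f'pics/{n}11.png',cv2.resize(p['img'][y:y+h,x:x+w,::-1],None,fx=4,fy=4,interpolation=cv2.INTER_CUBIC))
E
```

```text
26.8 T [-0.001  0.025 -0.002] F [-0.3   0.31 -0.22] j6 [-0.083 -0.022 -0.004  0.002  0.003  0.002  0.002  0.002] q6 -2.279 w 0.0 Tz [ 0.012 -0.     0.03  -0.007  0.014 -0.018  0.011 -0.057]
side tip 219 [ 0.6078 -0.136   0.2175]
knob ((547.6589965820312, 2.643857955932617), (13.280241966247559, 43.132843017578125), 54.05662536621094)
washer [(0.77, array([ 0.643, -0.068,  0.137]))]
charger [(0.88, array([ 0.256, -0.249,  0.03 ]))]
driver [(0.61, array([ 0.299, -0.412,  0.021]))]
jar [(0.76, array([ 0.423, -0.493,  0.059]))]
top tip 0 
knob ((544.2758178710938, 0.4925708770751953), (14.313858032226562, 42.297630310058594), 53.32988739013672)
washer [(0.71, array([ 0.644, -0.069,  0.138]))]
charger [(0.55, array([ 0.258, -0.261,  0.031]))]
driver [(0.55, array([ 0.297, -0.416,  0.02 ]))]
jar [(0.75, array([ 0.419, -0.502,  0.076]))]
```

View pics/side11.png

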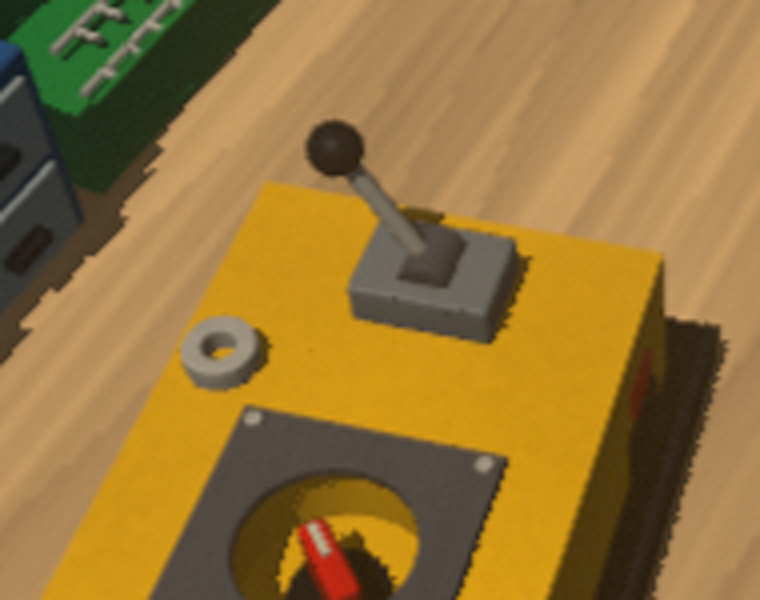

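The lever is fully over, with its ball at (335,148) and rod leaning rearwards, and the bystanders are unmoved. Before handing in, I'll check the knob's rest angle against the stop by fitting the bar model to the pictures.

```bash
cat > fit.py <<'E'
from h import *
from scipy.optimize import minimize
def fit(p,g):
    K=np.array(p['intrinsics']);Rc=R.from_rotvec(p['rotation']);c=np.array(p['position'])
    hsv=cv2.cvtColor(p['img'],cv2.COLOR_RGB2HSV).astype(int);W=cloud(p)
    near=np.hypot(W[...,0]-.547,W[...,1]-.001)<.05
    S=8
    red=(near&((hsv[...,0]<8)|(hsv[...,0]>172))&(hsv[...,1]>140)&(hsv[...,2]>60))
    white=near&(hsv[...,1]<90)&(hsv[...,2]>120)&(abs(W[...,2]-.1215)<.005)&(np.hypot(W[...,0]-.547,W[...,1]-.001)<.024)
    m=(red|white).astype(np.uint8); v,u=np.nonzero(m);u0,v0=u.min()-4,v.min()-4;h,w=v.max()-v0+5,u.max()-u0+5
    M=m[v0:v0+h,u0:u0+w].astype(float)
    B=np.array([[sx*22,sy*7,z] for sx in(-1,1) for sy in(-1,1) for z in(93,121.5)])
    def cost(t):
        a=t[2];X=np.stack([t[0]+B[:,0]*np.cos(a)-B[:,1]*np.sin(a),t[1]+B[:,0]*np.sin(a)+B[:,1]*np.cos(a),B[:,2]],1)/1000
        q=Rc.inv().apply(X-c)@K.T;q=q[:,:2]/q[:,2:]
        hull=cv2.convexHull((((q-[u0,v0]+.5)*S)*16).astype(np.int32))
        I=np.zeros((h*S,w*S),np.uint8);cv2.fillConvexPoly(I,hull,255,shift=4)
        I=cv2.resize(I,(w,h),interpolation=cv2.INTER_AREA)/255.
        return ((I-M)**2).sum()
    best=None
    for a in np.radians([-55,-45,-35,-25,-10,0,10]):
        r=minimize(cost,[g[0],g[1],a],method='Nelder-Mead',options=dict(initial_simplex=[[g[0],g[1],a],[g[0]+4,g[1],a],[g[0],g[1]+4,a],[g[0],g[1],a+.2]]))
        if best is None or r.fun<best.fun:best=r
    return best.x[:2].round(1),np.degrees(best.x[2]).round(2),round(best.fun,1),m.sum()
for n in('top','side'):
    d=dict(np.load(n+'0.npz')); g=(545,-1) if n=='top' else (547.5,2)
    print(n,'start',fit(d,g),'now',fit(cam(n),g))
E
python3 fit.py
```

```text
top start (array([546.6,   1.3]), np.float64(-4.15), np.float64(20.4), np.uint64(122)) now (array([545.8,   1.2]), np.float64(-39.09), np.float64(19.2), np.uint64(130))
side start (array([549.9,   0.8]), np.float64(-10.45), np.float64(87.7), np.uint64(269)) now (array([551.2,  -0.8]), np.float64(-40.02), np.float64(59.4), np.uint64(207))
```

The top-view fit gives 0.61 rad turned. That matches the angle where the torque began to rise (about 0.60–0.62 rad), so the knob is resting on the stop. Handing in.

```bash
python3 -c "
from h import *
print(bot.finish_job()); print(bot.read_state()['time'])"
```

```text
the job is handed in; nothing more can be done
None
the job is handed in; nothing more can be done
```

I turned the knob clockwise onto its hidden stop, then swung the locking lever fully over and handed the job in at about 27 s of the 70 s allowed. The system reports no verdict.

- **Knob:** Torque began to rise at about 0.6 rad from the start. I loaded it to about 0.45 Nm (needed 0.21, slips at 0.7). I then eased back slightly, released the knob and lifted straight out.
- **Lever:** I pushed it with closed fingers until it met its end, where the force rose to about 10 N. I then backed the arm well clear.
- **Last checks:**
  - The lever leans fully to the rear in the picture.
  - The washer, charger, driver and jar are where they were, within a few millimetres.
  - The wrist force is about zero.
  - The pictures showed the fingers clear of the guard. Side forces in the well stayed around 6 N or less.
- **Disagreements:**
  - **Knob rest angle:** The top-view model fit gives 0.61 rad of turn, and simpler rectangle fits about 0.58. Torque began to rise at about 0.60–0.62, so they differ by up to about 0.04 rad, within the 0.1 allowed.
  - **Side-view model fit:** It was poor because of the guard's occlusion, so I set it aside.
  - **Wrist moment during the free turn:** It read slightly negative, the opposite of what drag should give. Once on the stop it agreed with the joint 6 torque.

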